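# Nest the loose mixing cup into the cup on the storage rack

## Task

Put the loose orange mixing cup away: lay it on its side on the two rails of the wooden rack, behind the cup already there and with its base towards that cup's mouth, and let go of it. Then push it along the rails until it is fully nested inside the other cup and that cup's base is right up against the end stop. Leave the other things on the bench where they are.

Things in the scene. Friction and masses are not known exactly. Their poses are not given: they have to be found in the camera images.
- loose_cup: Orange plastic cup, round, tapered, 90 mm long: outer diameter 46 mm near the base (last 14 mm rounded in to 24), 68 mm at the rim; wall 2.5, floor 30 mm thick; 55 to 115 g. Origin: centre of the outer base face; x axis: along the cup, base to mouth. The loose one: starts lying on the bench to the right of the robot, axis rising 8 degrees to the mouth.
- racked_cup: Orange plastic cup, round, tapered, 90 mm long: outer diameter 46 mm near the base (last 14 mm rounded in to 24), 68 mm at the rim; wall 2.5, floor 30 mm thick; 55 to 115 g. Origin: centre of the outer base face; x axis: along the cup, base to mouth. This one lies on the rack's rails, mouth to the open end, base up to 40 mm short of the stop, and slides along them.
- racked_cup_rim (a point): Centre of the racked cup's mouth (63 mm wide inside), 90 mm from its base. When a second cup is fully home in this one, its base is on the inner floor, their base centres are 30 mm apart and 30 mm of it sticks out. Its rounded base rides up over the rim by itself; under 10 N is enough.
- loose_cup_rim (a point): Centre of the loose cup's mouth, 90 mm from its base along its axis.
- rack: Wooden cup rack fixed to the bench, 280x84 mm: base board 18 mm thick; two dowel rails 12 mm thick along its x axis at y = -20 and +20 mm, centres 40 mm above the bench; a stop board 100 mm high at one end. Origin: on the bench, on the centre line at the stop's inner face. x: along the rails from the stop to the open end; z up.
- rack_end (a point): Midway between the rails' free ends at the rack's open end, 260 mm from the stop and 40 mm above the bench. Nothing stands above the rails here. A cup lying on the rails has its base centre about 58 mm and its mouth centre about 74 mm above the bench (axis rising 10 degrees to the mouth).
- nail_tin: Bystander: round grey steel tin with nails, 74x94x60 mm. Origin under its centre.
- shelf_jar: Bystander: clear jar with red lid, 65 mm across, 99 mm high. Origin under its centre.
- tape_measure: Bystander: dark grey tape measure, 36x72x62 mm. Origin under its centre.
- folding_rule: Bystander: folded yellow rule, 16x236x19 mm. Origin under its centre.

How it is judged (in metres and radians):
On the way:
1. the loose cup lies let go on the rails, base towards the racked cup, not yet nested (contact force between the fingers and loose_cup below 0.1 N and linear speed of loose_cup below 0.02 m/s and y of loose_cup in the frame of rack between -0.012 and 0.012 m and y of loose_cup_rim in the frame of rack between -0.015 and 0.015 m and z of loose_cup in the frame of rack between 0.05 and 0.072 m and z of loose_cup_rim in the frame of rack below 0.086 m and x of loose_cup in the frame of racked_cup above 0.05 m and x of loose_cup_rim in the frame of racked_cup above 0.13 m), for 0.2 s.
At the end, for the whole second after the job is handed in: The formerly loose cup sits coaxially in the racked cup (axes within about 6 degrees, 6 mm off-centre), base centres at most 36 mm apart (30 mm is fully home); both lie on the rails with the racked cup's base centre within 10 mm of the stop board, at rest (x of loose_cup in the frame of racked_cup between 0.022 and 0.036 m and angle between the x axis of loose_cup and the x axis of racked_cup, either way round below 0.1 rad and y of loose_cup in the frame of racked_cup between -0.006 and 0.006 m and z of loose_cup in the frame of racked_cup between -0.006 and 0.006 m and x of racked_cup in the frame of rack below 0.01 m and angle between the x axis of racked_cup and the x axis of rack, either way round below 0.3 rad and y of racked_cup in the frame of rack between -0.012 and 0.012 m and z of racked_cup in the frame of rack between 0.05 and 0.072 m and x of loose_cup_rim in the frame of racked_cup above 0.1 m and linear speed of each of racked_cup, loose_cup below 0.02 m/s); the robot touches nothing.
It fails at once if a bystander was moved more than 40 mm (distance of any of nail_tin, shelf_jar, tape_measure, folding_rule from where it was at the start of the episode above 0.04 m).
It also fails if it takes over 48 s, if anything falls off the work surface, if the arm or the gripper's body presses on something with over 40 N, if the wrist force passes 120 N, or if a joint passes its speed limit or range.

## Robot

A 7-joint arm with a two-finger parallel gripper is mounted at the origin on a cart in front of the work surface, level with it; the furniture and walls round the work are solid. World frame = base frame: x ahead of the robot, y to its left, z up, the work surface at z = 0. Lengths are in mm, angles in rad, forces in N, time in s.
With the tool pointing down it reaches from about 350 to 900 mm from the base axis. Payload 7.2 kg.
Tool frame: the origin (TCP) lies at the very end of the fingers, on their centre line; the grasp point (between the pads) lies 19 mm behind it (grasp_offset is the distance from the TCP to the grasp point, in mm); z points along the fingers, y is the line along which they close (so a half turn about z gives the same grasp; the last joint's range is limited). The gripper opens to 85 mm and grips with 20 to 120 N. Pads are 22 mm wide; open, the fingers measure 114 mm over their backs; the gripper's body (76 mm by 85 mm) begins 54 mm behind the grasp point. The pads swing forward as they close: fully open they stand 13 mm farther back than shut.
Start: joints at [1.063, 0.411, -0.013, 1.596, 0.006, 1.134, -0.082], TCP at [266.088, -565.531, 231.297] pointing down, gripper open.
Joint ranges: [-2.95, 2.95], [-0.29, 1.99], [-1.47, 1.44], [0.14, 2.54], [-1.03, 4.17], [0.13, 1.85], [-2.86, 2.86]. Speed limits (rad/s): [2.39, 2.39, 3.01, 3.01, 3.14, 3.14, 3.14].

## Interface

Orientations are given as a unit quaternion [x, y, z, w].
In Python, from plant import read_state, snapshot, close_job, silhouettes, pinpoint, grasp_offset gives the robot as it stands. The module is installed in compiled form; this text tells all that it offers.
- The arm moves only by the tool move_arm, never from a script. Its argument "motion" is a list of rows, each a list of 3 entries, a list of its own where there are three numbers: the closure, from -1 (fully open) to 1 (shut), then the shift along the world's x, y, z in mm, then the turn, a rotation vector about the world's x, y, z in degrees. In form: [[hand, [x, y, z], [rx, ry, rz]], ...]. A call has 1 to 5 rows; each row shifts and turns the commanded pose from where the row before left it; what a row does not reach is not made up. A row lasts 1/8 s, in which the tool goes at most 62.5 mm and 10.7 degrees, less where a joint would pass 70% of its speed; a pose out of reach is approached as far as the arm can. A call is refused whole if a number of a shift passes 62.5 or a number of a turn 10.7, either way. A call with a gripper value outside its range is refused whole. The fingers move at their own pace and stop on an object; "squeeze" is the grip in N (left out, the last holds). Time passes only in rows, so rows that do not move let the fingers close. It gives the time, the measured TCP pose, the force, the opening and the grip force at its end, in the units of the state.
- read_state(): the state, without advancing time (a new reading comes with each control period).
- snapshot(name): name is "scene" or "top" or "wrist"; returns a dict with "img" (400x640x3 uint8, red, green, blue), "camera_matrix" (3x3 intrinsics, pixels), "dist_coeffs" ([k1, k2, p1, p2, k3] as OpenCV has them; the pictures are not rectified), "world_to_cam" (4x4, takes a point from world to camera coordinates). Camera axes: x right, y down, z forward; pixel columns grow to the right and rows downward; lengths in mm; the calibration is good to about 2 mm. A picture is of the moment at which its call begins. There is no depth.
- close_job(): hands the job in; it is judged then, once.
Trained networks look in a picture, given as the dict that the camera call returned (one of the last four; its "shot" number tells which), for a name from the list of things; names that differ only in an ending like _2 or _b are one class to them, and where a whole thing is asked for, a point or a joint stands for the part that bears it (a point fixed in the world has none). Each returns a list of dicts, best first, with "confidence" (0 to 1); they miss things now and then, are a little off and sometimes report something else, mostly with a low value. They report only what shows in the picture. A call takes as long as a camera call.
- silhouettes(name, picture): "region" (400x640 bool, what is visible of it).
- pinpoint(name, picture): "at" ([x, y, z] in mm, in world coordinates, good to about 4 mm: a listed point, or the origin of a listed thing).
The state is a dict: "time_s": time; "qpos": joint angles; "joint_vel": joint speeds; "tau": joint torques, N m; "ee_pos": TCP position; "tcp_rot": TCP orientation; "ft_force": force on the tool from outside, world axes, zero at the start; "ft_torque": the same for the moment, N m; "width": finger opening in mm; "grip_force": force on a finger pad.
Only numpy, scipy, OpenCV 4.12 (cv2) and the standard library are available. Lean on these libraries where they do the work, as an engineer would, in place of code of your own. Each camera call takes 0.05 s, during which the arm holds its last target. There are 200 camera calls.

## Working session

There is one attempt and no reset: what is moved stays moved. The work goes in short steps, Python scripts to look and compute and a tool call to move; the robot and the scene stay as the last step left them, time stands still between calls to the robot, and variables do not carry over. Pictures are saved under pics/ and viewed, at most 11 in all, crops included, and the job is handed in when it is done.

Besides the shell and the picture viewer there is one more tool, called after "Request:" as name([rows], argument=value, ...), one row to a line, values as JSON. move_arm: Moves the arm, as the interface text tells. Its arguments: {"type":"object","properties":{"motion":{"type":"array"},"squeeze":{"type":"number"}},"required":["motion"]}

```bash
mkdir -p pics; python3 - <<'E'
from plant import *
import cv2,numpy as np
s=read_state();print({k:np.round(v,3) for k,v in s.items()},grasp_offset if not callable(grasp_offset) else grasp_offset())
ims=[]
for n in ("scene","top"):
    p=snapshot(n);ims.append(p["img"])
    for t in ["loose_cup","racked_cup","racked_cup_rim","loose_cup_rim","rack","rack_end","nail_tin","shelf_jar","tape_measure","folding_rule"]:
        print(n,t,[(np.round(r["at"]).tolist(),round(r["confidence"],2)) for r in pinpoint(t,p)[:3]])
    cv2.imwrite(f"pics/{n}0.png",p["img"][:,:,::-1])
E
```

```text
{'time_s': np.float64(0.0), 'qpos': array([ 1.063,  0.412, -0.013,  1.597,  0.006,  1.134, -0.082]), 'joint_vel': array([ 0.002, -0.001,  0.   , -0.001, -0.001,  0.001,  0.002]), 'tau': array([-0.0000e+00, -6.0064e+01,  6.8300e-01, -2.9942e+01,  1.4000e-02,
        1.1000e-02, -0.0000e+00]), 'ee_pos': array([ 265.83 , -565.099,  230.438]), 'tcp_rot': array([ 0.976,  0.218, -0.   , -0.001]), 'ft_force': array([-0.375, -0.218,  0.312]), 'ft_torque': array([-0.07 ,  0.037, -0.03 ]), 'grip_force': np.float64(0.0), 'width': np.float64(85.342)} 18.700000000000003
scene loose_cup [([434.0, -255.0, 21.0], 0.71)]
scene racked_cup [([634.0, -0.0, 62.0], 0.85)]
scene racked_cup_rim [([636.0, -88.0, 74.0], 0.96)]
scene loose_cup_rim [([443.0, -348.0, 33.0], 0.97), ([434.0, -255.0, 22.0], 0.53)]
scene rack [([641.0, 17.0, -3.0], 0.93)]
scene rack_end [([632.0, -245.0, 38.0], 0.77)]
scene nail_tin []
scene shelf_jar [([637.0, -441.0, 1.0], 0.74)]
scene tape_measure [([633.0, -243.0, 39.0], 0.72), ([440.0, -94.0, -0.0], 0.66)]
scene folding_rule [([294.0, -290.0, -6.0], 0.88)]
top loose_cup [([437.0, -258.0, 20.0], 0.92)]
top racked_cup [([636.0, 3.0, 54.0], 0.58)]
top racked_cup_rim [([633.0, -85.0, 76.0], 0.6)]
top loose_cup_rim [([447.0, -344.0, 33.0], 0.64)]
top rack [([637.0, 14.0, 1.0], 0.84)]
top rack_end [([624.0, -246.0, 40.0], 0.8)]
top nail_tin [([556.0, -515.0, 0.0], 0.63), ([629.0, -439.0, -2.0], 0.48)]
top shelf_jar [([630.0, -441.0, -3.0], 0.79)]
top tape_measure [([439.0, -93.0, -0.0], 0.91)]
top folding_rule [([295.0, -297.0, 0.0], 0.68)]
```

View pics/scene0.png

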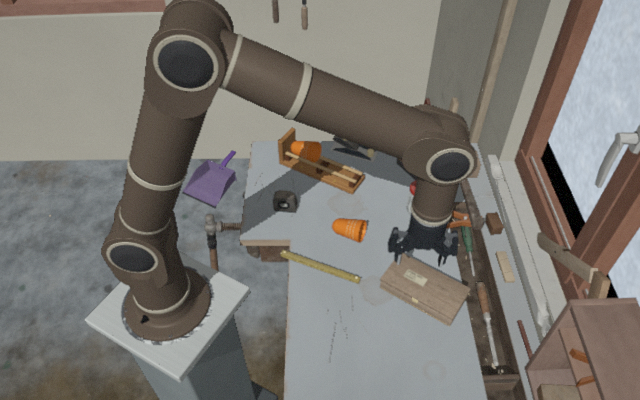

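View pics/top0.png

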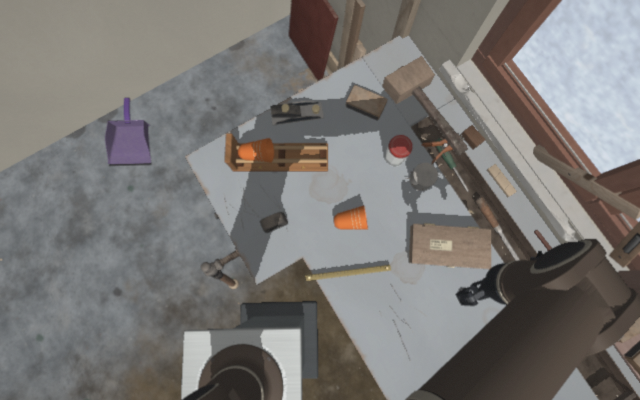

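The scene picture shows the loose cup at about (350,229), with its mouth to the right. The racked cup is at (307,151), against the stop on the left. The top view puts the loose cup at (350,217), the rack from (230,150) to (327,157), the jar lid at (400,147), the tin at about (425,178) and the tape at (273,219). This agrees with the networks. Next I move above the loose cup and turn the fingers across its axis.

Request:
move_arm([
  [-1, [25, 39, 0], [0, 0, 10]],
  [-1, [25, 39, 0], [0, 0, 10]],
  [-1, [25, 39, 0], [0, 0, 10]],
  [-1, [25, 39, 0], [0, 0, 10]],
  [-1, [25, 39, 0], [0, 0, 10]],
], squeeze=40)

```text
time_s: 1.72
ee_pos: [391.8, -369.3, 231.5]
tcp_rot: [0.791, 0.612, 0.0, 0.0]
ft_force: [0.3, -0.2, -0.2]
width: 85.5
grip_force: 0.0
```

Request:
move_arm([
  [-1, [25, 39, -10], [0, 0, 10]],
  [-1, [24, 38, -10], [0, 0, 10.5]],
  [-1, [0, 0, -10], [0, 0, 0]],
  [-1, [0, 0, 0], [0, 0, 0]],
])

```text
time_s: 2.22
ee_pos: [439.3, -293.9, 200.6]
tcp_rot: [0.672, 0.741, -0.0, -0.001]
ft_force: [0.2, -0.4, 0.2]
width: 85.4
grip_force: 0.0
```

```bash
cat > h.py <<'E'
from plant import *
import cv2,numpy as np
from scipy.spatial.transform import Rotation as R
def st():
    s=read_state();M=R.from_quat(s["tcp_rot"]).as_matrix()
    print("t",round(s["time_s"],2),"tcp",np.round(s["ee_pos"],1),"yaw_y",round(np.degrees(np.arctan2(M[1,1],M[0,1])),1),"z",np.round(M[:,2],3),"F",np.round(s["ft_force"],1),"w",round(s["width"],1),"g",round(s["grip_force"],1))
def look(cams,names,save=None):
    for n in cams:
        p=snapshot(n)
        for t in names: print(n,t,[(np.round(r["at"],1).tolist(),round(r["confidence"],2)) for r in pinpoint(t,p)[:2]])
        if save: cv2.imwrite(f"pics/{save}_{n}.png",p["img"][:,:,::-1])
E
python3 -c "
from h import *
st();look(['wrist','top','scene'],['loose_cup','loose_cup_rim','racked_cup','racked_cup_rim','rack','rack_end','nail_tin'],'a')"
```

```text
t 2.23 tcp [ 439.3 -293.9  200.6] yaw_y 5.6 z [-0.001  0.    -1.   ] F [ 0.2 -0.4  0.2] w 85.4 g 0.0
wrist loose_cup [([438.6, -256.5, 26.5], 0.55), ([445.8, -347.0, 30.8], 0.4)]
wrist loose_cup_rim [([443.1, -345.8, 28.8], 0.97)]
wrist racked_cup []
wrist racked_cup_rim []
wrist rack []
wrist rack_end [([632.7, -245.1, 40.9], 0.59)]
wrist nail_tin [([553.0, -513.2, -2.8], 0.8)]
top loose_cup []
top loose_cup_rim []
top racked_cup [([637.4, -0.7, 54.8], 0.88)]
top racked_cup_rim [([631.9, -84.2, 76.8], 0.67)]
top rack [([634.2, 15.9, -0.3], 0.89)]
top rack_end [([622.0, -246.6, 37.6], 0.89)]
top nail_tin [([555.0, -519.2, -2.8], 0.78), ([635.2, -0.1, 57.4], 0.51)]
scene loose_cup [([432.9, -254.4, 21.7], 0.75)]
scene loose_cup_rim [([443.7, -349.3, 35.7], 0.69)]
scene racked_cup [([636.9, -0.4, 59.8], 0.93)]
scene racked_cup_rim [([631.9, -87.7, 75.1], 0.6), ([432.1, -255.3, 21.8], 0.48)]
scene rack [([640.5, 17.9, -4.6], 0.98)]
scene rack_end [([629.1, -243.1, 39.4], 0.69)]
scene nail_tin [([551.6, -514.8, -2.2], 0.62), ([636.1, -89.5, 73.2], 0.44)]
```

View pics/a_wrist.png

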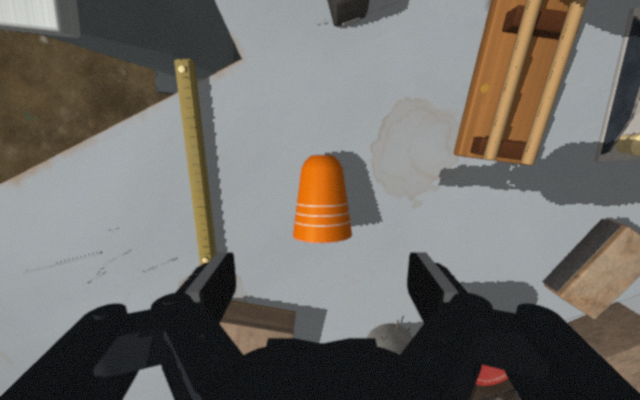

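The wrist view shows the cup at (322,200), base up at (320,156) and rim at (322,241). The rail free ends are at (491,158) and (528,162). I'll project these to get the rack line and cup axis.

```bash
cat >> h.py <<'E'
def proj(p,uv,z):
    uv=np.float64(uv).reshape(-1,1,2)
    d=cv2.undistortPoints(uv,p["camera_matrix"],np.array(p["dist_coeffs"])).reshape(-1,2)
    T=np.array(p["world_to_cam"]);Rw=T[:3,:3].T;c=-Rw@T[:3,3]
    r=np.c_[d,np.ones(len(d))]@Rw.T
    return c+r*((np.array(z)-c[2])/r[:,2])[:,None]
E
python3 -c "
from h import *
p=snapshot('wrist')
q=proj(p,[(491,158),(535,0),(528,162),(577,0)],[40]*4);print(q.round(1))
for a,b in((0,1),(2,3)):
  d=q[b]-q[a];print(np.degrees(np.arctan2(d[1],d[0])))
print(proj(p,[(301,200),(346,200),(294,235),(352,235),(302,175),(341,175)],[27,27,32,32,24,24]).round(1))
r=silhouettes('loose_cup',p)[0];m=r['region'];print(r['confidence'],m.sum())
ys,xs=np.nonzero(m);print(xs.min(),xs.max(),ys.min(),ys.max())
for y in range(ys.min()+15,ys.max()-8,12):
  x=xs[ys==y];print(y,proj(p,[(x.min(),y),(x.max()+1,y)],[27]*2).mean(0).round(1),np.ptp(x))
"
```

```text
[[ 612.1 -242.8   40. ]
 [ 614.6  -99.6   40. ]
 [ 651.7 -243.    40. ]
 [ 652.4  -95.8   40. ]]
89.01744187627618
89.7204313766569
[[ 418.2 -311.4   27. ]
 [ 468.9 -306.3   27. ]
 [ 413.8 -352.5   32. ]
 [ 480.4 -345.8   32. ]
 [ 416.8 -283.3   24. ]
 [ 460.1 -278.9   24. ]]
0.73 4181
292 350 155 243
170 [ 437.3 -275.1   27. ] 41
182 [ 439.2 -288.4   27. ] 44
194 [ 440.6 -302.1   27. ] 48
206 [ 442.6 -316.    27. ] 51
218 [ 443.4 -330.4   27. ] 54
230 [ 445.5 -345.    27. ] 57
```

Request:
move_arm([
  [-1, [0, 0, -50], [0, 0, 1]],
  [-1, [0, 0, -50], [0, 0, 0]],
  [-1, [0, 0, -50], [0, 0, 0]],
  [-1, [0, 0, -40], [0, 0, 0]],
  [-1, [0, 0, 0], [0, 0, 0]],
])

```text
time_s: 4.15
ee_pos: [438.2, -292.3, 8.8]
tcp_rot: [0.664, 0.747, -0.0, -0.003]
ft_force: [1.0, 0.4, 1.4]
width: 85.3
grip_force: 0.0
```

Request:
move_arm([
  [1, [0, 0, 0], [0, 0, 0]],
  [1, [0, 0, 0], [0, 0, 0]],
  [1, [0, 0, 0], [0, 0, 0]],
  [1, [0, 0, 0], [0, 0, 0]],
  [1, [0, 0, 0], [0, 0, 0]],
])

```text
time_s: 4.78
ee_pos: [441.2, -294.3, 13.6]
tcp_rot: [0.665, 0.747, 0.0, 0.002]
ft_force: [-1.6, 0.9, 5.3]
width: 53.0
grip_force: 40.3
```

Request:
move_arm([
  [1, [0, 0, 20], [0, 0, 0]],
  [1, [0, 0, 50], [0, 0, 0]],
  [1, [0, 0, 50], [0, 0, -4]],
  [1, [0, 0, 30], [0, 0, -4]],
  [1, [0, 0, 0], [0, 0, 0]],
])

```text
time_s: 5.4
ee_pos: [441.8, -294.6, 165.4]
tcp_rot: [0.715, 0.699, 0.001, 0.004]
ft_force: [-0.4, -0.0, -1.1]
width: 52.7
grip_force: 42.0
```

```bash
python3 -c "
from h import *
st();look(['wrist','scene','top'],['loose_cup','loose_cup_rim'],'b')"
```

```text
t 5.4 tcp [ 441.8 -294.6  165.4] yaw_y -1.3 z [ 0.006 -0.004 -1.   ] F [-0.4 -0.  -1.1] w 52.7 g 42.0
wrist loose_cup [([444.4, -256.0, 171.6], 0.91)]
wrist loose_cup_rim []
scene loose_cup [([434.6, -252.4, 166.6], 0.95)]
scene loose_cup_rim [([437.2, -349.6, 179.8], 0.93), ([637.1, -0.3, 56.5], 0.16)]
top loose_cup [([556.9, -519.5, -0.4], 0.75), ([438.3, -95.0, -2.2], 0.58)]
top loose_cup_rim []
```

View pics/b_wrist.png

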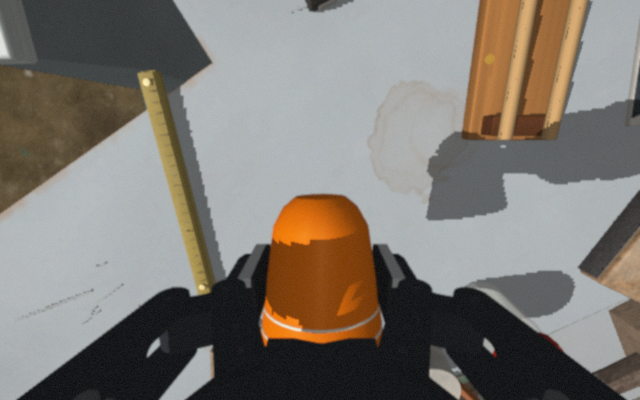

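The cup is held squarely, with its base at about (320,200) in the wrist view. Next I carry it above the rails.

Request:
move_arm([
  [1, [48, 34, 0], [0, 0, 0]],
  [1, [48, 34, 0], [0, 0, 0]],
  [1, [48, 34, 0], [0, 0, 0]],
  [1, [47, 34, 0], [0, 0, 0]],
  [1, [0, 0, 0], [0, 0, 0]],
])

```text
time_s: 6.48
ee_pos: [634.2, -151.6, 160.3]
tcp_rot: [0.713, 0.702, 0.002, -0.001]
ft_force: [-0.4, -0.8, -0.4]
width: 53.0
grip_force: 42.1
```

Request:
move_arm([
  [1, [0, 0, -30], [0, 0, 0]],
  [1, [0, 0, -20], [0, 0, 0]],
  [1, [0, 0, 0], [0, 0, 0]],
])

```text
time_s: 6.85
ee_pos: [629.3, -158.0, 109.2]
tcp_rot: [0.715, 0.699, -0.001, -0.002]
ft_force: [0.4, -0.6, -1.2]
width: 52.7
grip_force: 42.0
```

```bash
python3 -c "
from h import *
st();look(['wrist','scene','top'],['loose_cup','loose_cup_rim','racked_cup','racked_cup_rim','rack','rack_end'],'c')"
```

```text
t 6.85 tcp [ 629.3 -158.   109.2] yaw_y -1.3 z [-0.004  0.001 -1.   ] F [ 0.4 -0.6 -1.2] w 52.7 g 42.0
wrist loose_cup [([631.8, -122.7, 120.4], 0.67)]
wrist loose_cup_rim []
wrist racked_cup []
wrist racked_cup_rim [([632.1, -88.9, 75.9], 0.86)]
wrist rack []
wrist rack_end []
scene loose_cup [([632.8, -117.9, 119.7], 0.79)]
scene loose_cup_rim [([626.7, -215.2, 133.2], 0.91)]
scene racked_cup [([636.1, 1.6, 58.3], 0.88)]
scene racked_cup_rim [([631.4, -89.6, 72.3], 0.66), ([294.3, -291.6, -4.1], 0.16)]
scene rack [([639.9, 16.2, -1.9], 0.94)]
scene rack_end [([628.5, -242.9, 37.4], 0.81)]
top loose_cup []
top loose_cup_rim [([631.0, -209.6, 130.7], 0.58)]
top racked_cup []
top racked_cup_rim []
top rack [([634.9, 14.1, 1.0], 0.65)]
top rack_end [([626.4, -246.5, 41.2], 0.73)]
```

View pics/c_wrist.png

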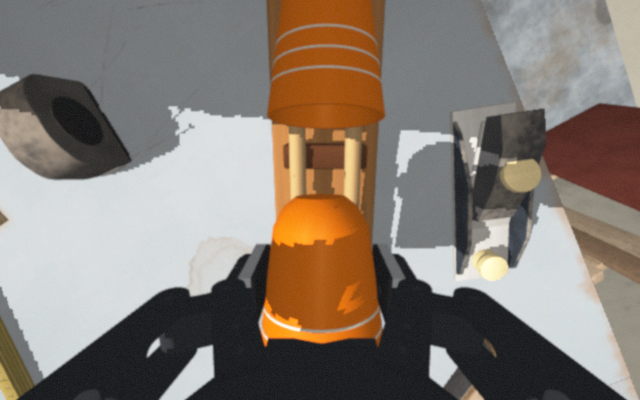

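The rails show at columns 297 and 352 (row 170), and the held cup's centre is at 320. The cup is about 3 mm left of the centre line and about 30 mm behind the racked cup's rim. I'll correct that and lower it.

Request:
move_arm([
  [1, [3, 0, -30], [0, 0, 0]],
  [1, [0, 0, -20], [0, 0, 0]],
  [1, [0, 0, -4], [0, 0, 0]],
  [1, [0, 0, 0], [0, 0, 0]],
])

```text
time_s: 8.4
ee_pos: [634.1, -157.5, 57.3]
tcp_rot: [0.715, 0.699, -0.0, -0.0]
ft_force: [0.0, -1.0, -0.3]
width: 52.5
grip_force: 42.0
```

Request:
move_arm([
  [1, [0, 0, -2], [0, 0, 0]],
  [1, [0, 0, -2], [0, 0, 0]],
  [1, [0, 0, 0], [0, 0, 0]],
])

```text
time_s: 8.78
ee_pos: [634.8, -157.4, 55.2]
tcp_rot: [0.715, 0.699, 0.001, 0.001]
ft_force: [-3.2, 0.4, 8.0]
width: 52.9
grip_force: 42.8
```

```bash
python3 -c "
from h import *
st();look(['wrist','scene'],['loose_cup','loose_cup_rim','racked_cup_rim'])"
```

```text
t 8.78 tcp [ 634.8 -157.4   55.2] yaw_y -1.3 z [ 0.002 -0.    -1.   ] F [-3.2  0.4  8. ] w 52.9 g 42.8
wrist loose_cup [([636.2, -119.2, 66.7], 0.74)]
wrist loose_cup_rim []
wrist racked_cup_rim [([632.7, -88.6, 74.5], 0.8)]
scene loose_cup [([634.0, -118.9, 59.5], 0.79)]
scene loose_cup_rim [([629.9, -212.7, 78.1], 0.8)]
scene racked_cup_rim [([634.1, -89.5, 77.4], 0.63)]
```

Contact: 8 N upward and 3 N in -x, so the cup is resting on the rails. I'll ease 1 mm in -x and release.

Request:
move_arm([
  [1, [-1, 0, 0], [0, 0, 0]],
  [0.2, [0, 0, 0], [0, 0, 0]],
  [-0.2, [0, 0, 0], [0, 0, 0]],
  [-0.6, [0, 0, 0], [0, 0, 0]],
  [-1, [0, 0, 0], [0, 0, 0]],
])

```text
time_s: 9.8
ee_pos: [632.9, -157.6, 53.2]
tcp_rot: [0.715, 0.699, -0.0, -0.0]
ft_force: [-0.1, 0.2, -0.5]
width: 83.9
grip_force: 0.0
```

Request:
move_arm([
  [-1, [0, 0, 0], [0, 0, 0]],
  [-1, [0, 0, 0], [0, 0, 0]],
  [-1, [0, 0, 0], [0, 0, 0]],
])

```text
time_s: 10.18
ee_pos: [633.0, -157.5, 53.2]
tcp_rot: [0.715, 0.699, -0.0, -0.0]
ft_force: [0.8, 0.2, 0.6]
width: 85.5
grip_force: 0.0
```

```bash
python3 -c "
from h import *
st();look(['wrist','scene','top'],['loose_cup','loose_cup_rim','racked_cup','racked_cup_rim'],'d')"
```

```text
t 10.18 tcp [ 633.  -157.5   53.2] yaw_y -1.3 z [-0.  0. -1.] F [0.8 0.2 0.6] w 85.5 g 0.0
wrist loose_cup [([636.7, -119.4, 62.1], 0.88)]
wrist loose_cup_rim []
wrist racked_cup []
wrist racked_cup_rim [([633.9, -86.1, 76.7], 0.71)]
scene loose_cup [([629.3, -116.7, 55.6], 0.78), ([639.9, 17.7, -1.6], 0.41)]
scene loose_cup_rim [([628.3, -211.9, 73.4], 0.58)]
scene racked_cup []
scene racked_cup_rim [([635.1, -87.8, 73.0], 0.83)]
top loose_cup []
top loose_cup_rim [([632.1, -209.2, 76.7], 0.68)]
top racked_cup [([633.4, 0.8, 57.2], 0.38)]
top racked_cup_rim []
```

View pics/d_wrist.png

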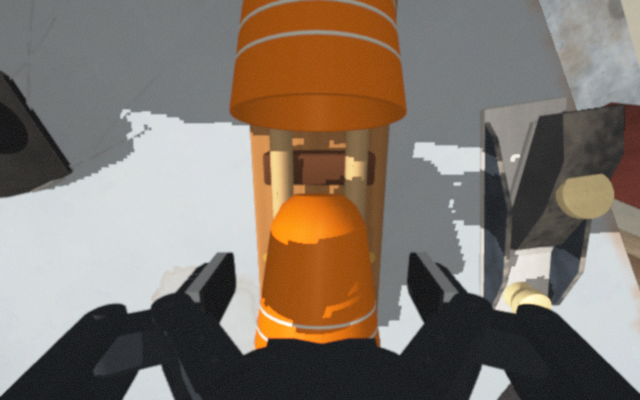

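The cup lies released on the rails: base at (320,200), centred between them, with the racked rim at row 125. Now I go up and back behind the mouth. The fingers will be set about 56 mm apart so that both tips push on the rim at axis height.

Request:
move_arm([
  [-1, [0, 0, 30], [0, 0, 0]],
  [-1, [0, 0, 50], [0, 0, 0]],
  [-1, [0, -20, 30], [0, 0, 0]],
  [-0.32, [0, -45, 0], [0, 0, 0]],
  [-0.32, [0, -42, 0], [0, 0, 0]],
])

```text
time_s: 11.55
ee_pos: [633.3, -265.8, 164.2]
tcp_rot: [0.715, 0.699, 0.0, 0.001]
ft_force: [0.8, -0.6, -0.2]
width: 56.4
grip_force: 0.0
```

Request:
move_arm([
  [-0.32, [0, 0, 0], [0, 0, 0]],
  [-0.32, [0, 0, -50], [0, 0, 0]],
  [-0.32, [0, 0, -40], [0, 0, 0]],
  [-0.32, [0, 0, -16], [0, 0, 0]],
  [-0.32, [0, 0, 0], [0, 0, 0]],
])

```text
time_s: 12.18
ee_pos: [632.9, -263.8, 56.7]
tcp_rot: [0.715, 0.699, -0.0, -0.001]
ft_force: [-0.3, -1.1, 0.2]
width: 56.9
grip_force: 0.0
```

```bash
python3 -c "
from h import *
st();look(['wrist','scene','top'],['loose_cup','loose_cup_rim','racked_cup','racked_cup_rim'],'e')"
```

```text
t 12.18 tcp [ 632.9 -263.8   56.7] yaw_y -1.3 z [-0.001  0.001 -1.   ] F [-0.3 -1.1  0.2] w 56.9 g 0.0
wrist loose_cup []
wrist loose_cup_rim [([628.5, -210.7, 71.6], 0.58)]
wrist racked_cup []
wrist racked_cup_rim []
scene loose_cup []
scene loose_cup_rim [([624.2, -212.8, 74.9], 0.67)]
scene racked_cup [([636.3, 1.6, 60.1], 0.81), ([297.9, -289.7, -1.7], 0.25)]
scene racked_cup_rim [([634.2, -89.4, 75.3], 0.58)]
top loose_cup [([633.7, -121.7, 55.2], 0.79), ([441.1, -93.1, -3.0], 0.23)]
top loose_cup_rim []
top racked_cup [([633.9, 2.5, 56.2], 0.77)]
top racked_cup_rim [([632.4, -81.0, 74.0], 0.59)]
```

View pics/e_wrist.png

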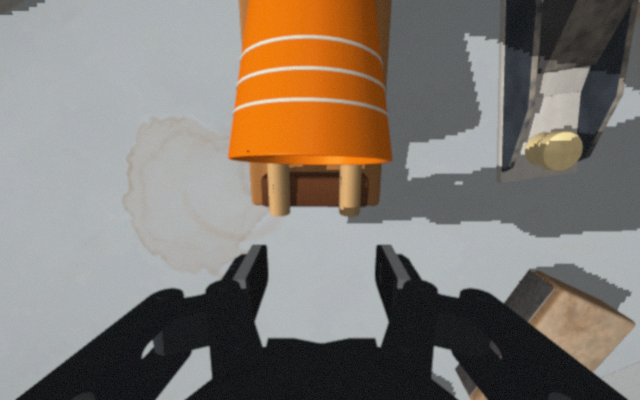

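The rim's centre is at column 310, the rail mid-line at 314 and the finger mid-line at 321. So I shift 3.5 mm in -x, square up by 1° and push along the rack line (dx/dy about 0.035).

Request:
move_arm([
  [-0.32, [-3.5, 0, 0], [0, 0, -1]],
  [-0.32, [0.5, 15, 0], [0, 0, 0]],
  [-0.32, [0.5, 15, 0], [0, 0, 0]],
  [-0.32, [0.2, 6, 0], [0, 0, 0]],
  [-0.32, [0.2, 6, 0], [0, 0, 0]],
])

```text
time_s: 13.55
ee_pos: [631.1, -221.9, 57.4]
tcp_rot: [0.721, 0.693, -0.0, 0.0]
ft_force: [-0.1, -0.9, 0.6]
width: 56.5
grip_force: 0.6
```

Request:
move_arm([
  [-0.32, [0.2, 6, 0], [0, 0, 0]],
  [-0.32, [0.2, 6, 0], [0, 0, 0]],
  [-0.32, [0.2, 6, 0], [0, 0, 0]],
  [-0.32, [0.2, 6, 0], [0, 0, 0]],
  [-0.32, [0, 0, 0], [0, 0, 0]],
])

```text
time_s: 14.18
ee_pos: [631.9, -197.5, 57.3]
tcp_rot: [0.721, 0.693, 0.0, -0.0]
ft_force: [-0.2, 0.1, 0.2]
width: 56.0
grip_force: 0.0
```

```bash
python3 -c "
from h import *
st();look(['wrist','scene','top'],['loose_cup','loose_cup_rim','racked_cup','racked_cup_rim'],'f')"
```

```text
t 14.18 tcp [ 631.9 -197.5   57.3] yaw_y -2.2 z [-0.     0.001 -1.   ] F [-0.2  0.1  0.2] w 56.0 g 0.0
wrist loose_cup [([639.0, -94.8, 63.1], 0.85)]
wrist loose_cup_rim []
wrist racked_cup []
wrist racked_cup_rim [([631.7, -89.0, 76.8], 0.78)]
scene loose_cup [([630.5, -90.8, 59.1], 0.65)]
scene loose_cup_rim [([626.9, -188.3, 75.2], 0.74)]
scene racked_cup [([637.8, 0.8, 58.1], 0.56)]
scene racked_cup_rim []
top loose_cup []
top loose_cup_rim []
top racked_cup [([634.2, 3.2, 54.1], 0.83)]
top racked_cup_rim [([633.0, -85.3, 76.7], 0.65), ([294.3, -298.3, -0.3], 0.32)]
```

View pics/f_wrist.png

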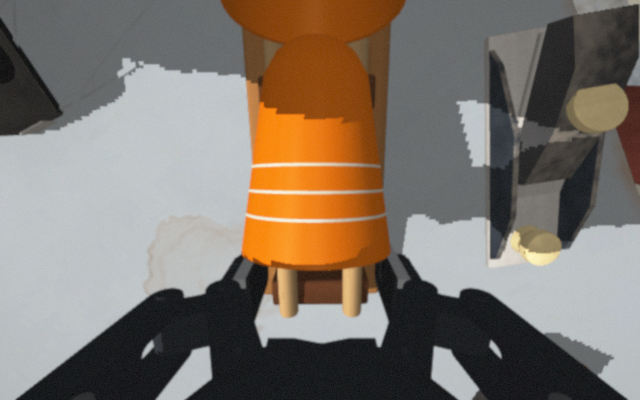

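Both fingers are on the rim (row 262), and the cup is straight with its base (318,35) just entering the racked mouth. I keep pushing and watch the force.

Request:
move_arm([
  [-0.32, [0.2, 6, 0], [0, 0, 0]],
  [-0.32, [0.2, 6, 0], [0, 0, 0]],
  [-0.32, [0.2, 6, 0], [0, 0, 0]],
  [-0.32, [0.2, 6, 0], [0, 0, 0]],
  [-0.32, [0.2, 6, 0], [0, 0, 0]],
])

```text
time_s: 15.55
ee_pos: [632.6, -173.0, 57.9]
tcp_rot: [0.722, 0.692, -0.002, 0.002]
ft_force: [-2.0, -18.9, 5.8]
width: 56.3
grip_force: 9.6
```

Request:
move_arm([
  [-0.32, [0.2, 6, 0], [0, 0, 0]],
  [-0.32, [0.2, 6, 0], [0, 0, 0]],
  [-0.32, [0.2, 6, 0], [0, 0, 0]],
  [-0.32, [0.2, 6, 0], [0, 0, 0]],
  [-0.32, [0, 0, 0], [0, 0, 0]],
])

```text
time_s: 16.18
ee_pos: [633.7, -143.1, 57.3]
tcp_rot: [0.721, 0.693, 0.0, -0.0]
ft_force: [0.0, -1.2, 0.2]
width: 56.1
grip_force: 0.0
```

```bash
python3 -c "
from h import *
st();look(['wrist','scene','top'],['loose_cup','loose_cup_rim','racked_cup','racked_cup_rim'],'g')"
```

```text
t 16.18 tcp [ 633.7 -143.1   57.3] yaw_y -2.2 z [-0.     0.001 -1.   ] F [ 0.  -1.2  0.2] w 56.1 g 0.0
wrist loose_cup []
wrist loose_cup_rim []
wrist racked_cup []
wrist racked_cup_rim []
scene loose_cup [([632.6, -33.7, 62.3], 0.68)]
scene loose_cup_rim [([626.8, -131.2, 78.9], 0.74)]
scene racked_cup [([638.1, 9.9, 60.3], 0.57)]
scene racked_cup_rim [([633.7, -76.6, 76.2], 0.8)]
top loose_cup []
top loose_cup_rim []
top racked_cup []
top racked_cup_rim []
```

View pics/g_wrist.png

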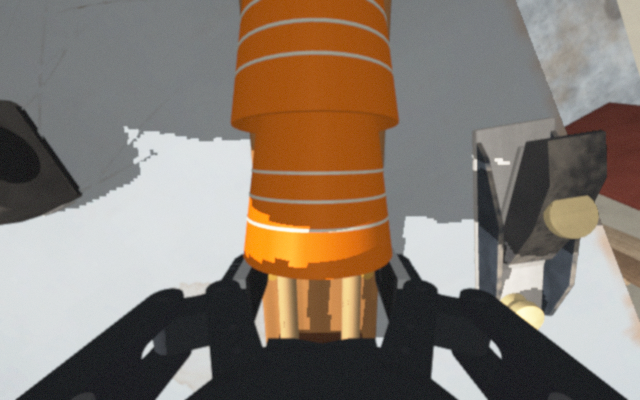

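Nesting is under way: the racked rim is at row 125 and the loose rim at row 272, with about 55 mm showing. I push on in smaller steps.

Request:
move_arm([
  [-0.32, [0.2, 5, 0], [0, 0, 0]],
  [-0.32, [0.2, 5, 0], [0, 0, 0]],
  [-0.32, [0.2, 5, 0], [0, 0, 0]],
  [-0.32, [0.2, 5, 0], [0, 0, 0]],
])

```text
time_s: 17.42
ee_pos: [634.3, -124.0, 57.3]
tcp_rot: [0.721, 0.693, -0.0, -0.0]
ft_force: [-0.4, -0.8, 0.0]
width: 56.1
grip_force: 0.3
```

Request:
move_arm([
  [-0.32, [0.1, 3, 0], [0, 0, 0]],
  [-0.32, [0.1, 3, 0], [0, 0, 0]],
  [-0.32, [0, 0, 0], [0, 0, 0]],
])

```text
time_s: 17.8
ee_pos: [634.4, -118.8, 57.2]
tcp_rot: [0.721, 0.693, -0.0, 0.0]
ft_force: [-0.3, -0.9, -0.3]
width: 56.7
grip_force: 0.6
```

Request:
move_arm([
  [-0.32, [0.1, 3, 0], [0, 0, 0]],
  [-0.32, [0.1, 2, 0], [0, 0, 0]],
  [-0.32, [0, 0, 0], [0, 0, 0]],
])

```text
time_s: 18.18
ee_pos: [634.0, -117.9, 57.1]
tcp_rot: [0.722, 0.692, -0.002, 0.001]
ft_force: [-1.9, -10.4, -0.6]
width: 56.5
grip_force: 5.0
```

```bash
python3 -c "
from h import *
st();look(['wrist','scene','top'],['loose_cup','loose_cup_rim','racked_cup','racked_cup_rim'],'i')"
```

```text
t 18.18 tcp [ 634.  -117.9   57.1] yaw_y -2.5 z [-0.001 -0.005 -1.   ] F [ -1.9 -10.4  -0.6] w 56.5 g 5.0
wrist loose_cup []
wrist loose_cup_rim []
wrist racked_cup []
wrist racked_cup_rim []
scene loose_cup [([632.2, -10.7, 59.5], 0.51)]
scene loose_cup_rim [([627.5, -108.1, 78.5], 0.6)]
scene racked_cup [([633.9, -440.8, 0.6], 0.66), ([636.2, 8.6, 60.8], 0.63)]
scene racked_cup_rim [([633.1, -78.7, 74.8], 0.52)]
top loose_cup [([296.7, -296.3, 2.1], 0.42)]
top loose_cup_rim []
top racked_cup []
top racked_cup_rim []
```

View pics/i_wrist.png

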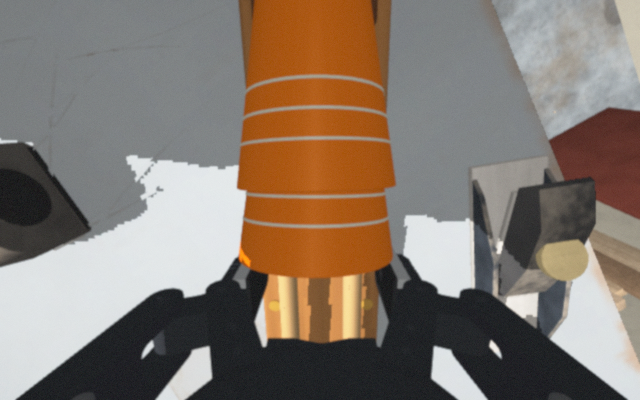

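The cup is nested with about 30 mm showing (rims at rows 185 and 272), and the push meets about 10 N. I'll press a little more to confirm that this is the stop and not a jam.

Request:
move_arm([
  [-0.32, [0.1, 3, 0], [0, 0, 0]],
  [-0.32, [0.1, 3, 0], [0, 0, 0]],
  [-0.32, [0, 0, 0], [0, 0, 0]],
])

```text
time_s: 19.3
ee_pos: [633.6, -117.4, 57.0]
tcp_rot: [0.723, 0.691, -0.004, 0.003]
ft_force: [-1.6, -20.0, -0.3]
width: 56.3
grip_force: 10.4
```

```bash
python3 -c "
from h import *
st();look(['scene','top','scene'],['loose_cup','loose_cup_rim','racked_cup','racked_cup_rim','rack','rack_end'])"
```

```text
t 19.3 tcp [ 633.6 -117.4   57. ] yaw_y -2.6 z [-0.002 -0.01  -1.   ] F [ -1.6 -20.   -0.3] w 56.3 g 10.4
scene loose_cup [([633.4, -12.5, 59.8], 0.48)]
scene loose_cup_rim [([630.1, -105.9, 80.1], 0.44)]
scene racked_cup [([636.4, 10.1, 60.0], 0.67), ([632.2, -14.3, 58.7], 0.66)]
scene racked_cup_rim [([635.6, -77.3, 75.4], 0.86), ([634.8, -12.3, 61.5], 0.23)]
scene rack [([636.1, 19.3, -1.7], 0.74), ([637.1, -442.7, 3.1], 0.22)]
scene rack_end [([629.5, -242.2, 39.6], 0.8)]
top loose_cup []
top loose_cup_rim []
top racked_cup []
top racked_cup_rim []
top rack []
top rack_end [([623.5, -245.9, 37.3], 0.6)]
scene loose_cup [([632.8, -442.0, 0.4], 0.66), ([631.8, -12.0, 66.2], 0.57)]
scene loose_cup_rim [([632.3, -107.2, 77.2], 0.47)]
scene racked_cup [([635.3, 12.7, 59.1], 0.58)]
scene racked_cup_rim [([635.4, -78.2, 72.4], 0.66), ([639.4, 7.9, 59.7], 0.3)]
scene rack [([635.8, 15.5, 0.4], 0.93)]
scene rack_end [([630.7, -245.8, 37.3], 0.6), ([633.4, -441.1, 0.9], 0.31)]
```

It only gave 0.5 mm at 20 N, so it is against the stop. I back off and check.

Request:
move_arm([
  [-0.32, [0, -10, 0], [0, 0, 0]],
  [-0.32, [-1, -30, 0], [0, 0, 0]],
  [-0.32, [-2, -50, 0], [0, 0, 0]],
  [-0.32, [0, -50, 0], [0, 0, 0]],
  [-0.32, [0, 0, 50], [0, 0, 0]],
])

```text
time_s: 20.98
ee_pos: [628.1, -252.7, 103.1]
tcp_rot: [0.724, 0.69, -0.003, -0.003]
ft_force: [0.9, -0.3, -0.3]
width: 56.3
grip_force: 0.0
```

Request:
move_arm([
  [-0.32, [0, 0, 50], [0, 0, 0]],
  [-0.32, [0, 0, 50], [0, 0, 0]],
  [-0.32, [-60, 0, 0], [0, 0, 0]],
  [-0.32, [-60, 0, 0], [0, 0, 0]],
  [-0.32, [0, 0, 0], [0, 0, 0]],
])

```text
time_s: 21.6
ee_pos: [507.6, -247.6, 207.2]
tcp_rot: [0.722, 0.692, -0.001, -0.001]
ft_force: [0.5, -1.2, 0.3]
width: 56.1
grip_force: 0.0
```

```bash
python3 -c "
from h import *
st();look(['scene','top','wrist'],['loose_cup','loose_cup_rim','racked_cup','racked_cup_rim','rack','rack_end'],'j')
a=cv2.imread('pics/j_top.png')[110:200,200:360];b=cv2.imread('pics/j_scene.png')[110:200,240:400]
cv2.imwrite('pics/k.png',cv2.resize(np.vstack([a,b]),None,fx=3.3,fy=3.3,interpolation=cv2.INTER_CUBIC))"
```

```text
t 21.6 tcp [ 507.6 -247.6  207.2] yaw_y -2.4 z [-0.003 -0.    -1.   ] F [ 0.5 -1.2  0.3] w 56.1 g 0.0
scene loose_cup [([631.6, -12.6, 61.5], 0.51)]
scene loose_cup_rim [([628.2, -107.3, 80.0], 0.76), ([630.9, -244.4, 40.0], 0.56)]
scene racked_cup [([637.3, 11.7, 61.9], 0.84)]
scene racked_cup_rim [([634.3, -76.3, 75.2], 0.68)]
scene rack [([638.6, 16.6, -4.2], 0.87)]
scene rack_end [([630.0, -242.6, 40.4], 0.94)]
top loose_cup []
top loose_cup_rim [([634.7, -101.7, 77.6], 0.8)]
top racked_cup [([636.4, 12.6, 52.8], 0.71)]
top racked_cup_rim [([633.6, -74.5, 75.3], 0.58)]
top rack [([635.6, 14.9, 1.0], 0.77)]
top rack_end []
wrist loose_cup [([629.3, -106.0, 76.2], 0.66)]
wrist loose_cup_rim [([635.1, -103.8, 75.6], 0.96)]
wrist racked_cup []
wrist racked_cup_rim []
wrist rack []
wrist rack_end [([635.0, -243.1, 39.2], 0.88)]
```

View pics/k.png

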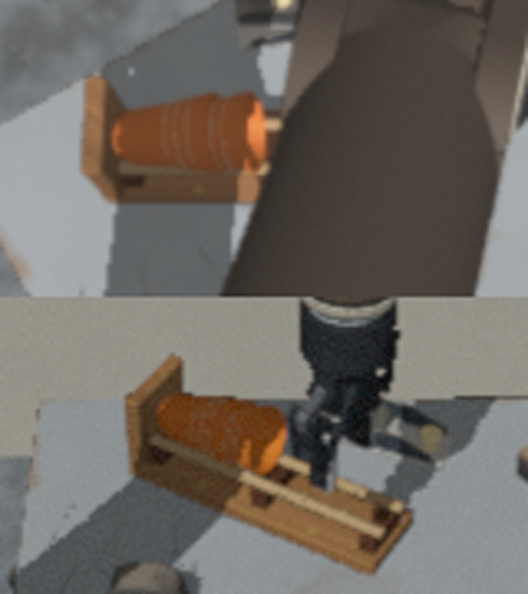

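Both views show the cups nested coaxially on the rails, with the racked cup's base right at the stop board (about (115,133) in the crop's top half). The gripper is clear of everything.

```bash
python3 -c "
from plant import *
print(close_job())"
```

```text
the job is handed in; nothing more can be done
None
```

The job is handed in: the loose cup was laid and released on the rails, then pushed in until fully nested, with the racked cup against the end stop (it gave only 0.5 mm at 20 N); no bystander was touched as far as I could see, and the judge's verdict was not returned.

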